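# Hold a counterweighted lever level over the blow-off nozzle

## Robot

A 6-joint arm with a two-finger parallel gripper is mounted at the origin on the work surface. World frame = base frame: x ahead of the robot, y to its left, z up, the work surface at z = 0. Lengths are in m, angles in degrees, forces in N, time in s.
With the tool pointing down it reaches from about 0.4 to 0.825 m from the base axis. Payload 7 kg.
Tool frame: the origin (TCP) lies at the very end of the fingers, on their centre line; the grasp point (between the pads) lies 19 mm behind it; z points along the fingers, y is the line along which they close (so a half turn about z gives the same grasp; the last joint's range is limited). The gripper opens to 88 mm and grips with 3 to 60 N. Pads are 19 mm wide; open, the fingers measure 130 mm over their backs; the gripper's body (78 mm by 193 mm) begins 47 mm behind the grasp point.
Start: joints at [-59.582, 20.546, 0.682, 0, -70.136, -16.507], TCP at [0.162, -0.655, 0.227] pointing down, gripper open.
Joint ranges: [-176.03, 176.03], [-82.01, 121.73], [-58.28, 71.71], [-173.87, 95.51], [-174.79, -0.11], [-173.66, 173.66]. Speed limits (degrees/s): [136.94, 136.94, 172.46, 180, 180, 180].

## Interface

Orientations are given as [roll, pitch, yaw] about the fixed x, y, z axes, in that order (R = Rz(yaw) Ry(pitch) Rx(roll)).
In Python, from plant import ctrl gives the robot as it stands.
- The arm moves only by the tool carry_out, never from a script. Its argument "deltas" is a list that holds one entry, the list of rows, each a list of 5 numbers: the shift along the tool's x, y, z scaled (see below), then the turn about the tool's z scaled (see below), then the opening, from -1 (shut) to 1 (fully open). A call has 1 to 5 rows; each row is the pose to reach, as a shift and turn from the pose commanded when the call began, along the tool's axes at that moment, turning the shorter way round; what a row does not reach only later rows make up. The controller multiplies each number of a shift by 20 cm and each number of a turn by 2 pi rad. A row lasts 1/10 s, in which the tool goes at most 50 mm and 8.59 degrees, less where a joint would pass 70% of its speed; a pose out of reach is approached as far as the arm can. A call with a number of a shift or a turn outside -1 to 1 is refused whole. A call with a gripper value outside its range is refused whole. The fingers move at their own pace and stop on an object; the grip force is fixed at half the most. Time passes only in rows, so rows that repeat a pose let the fingers close. It gives the time, the measured TCP pose, the force, the opening and the grip force at its end, in the units of the state.
- ctrl.get_obs(): the state, without advancing time (a new reading comes with each control period).
- ctrl.snapshot(name): name is "side" or "top" or "wrist"; returns a dict with "color" (400x640x3 uint8, red, green, blue), "camera_matrix" (3x3 intrinsics, pixels), "R" (3x3) and "t" (3): a world point X has camera coordinates R X + t. Camera axes: x right, y down, z forward; pixel columns grow to the right and rows downward; lengths in m; the calibration is good to about 2 mm. A picture is of the moment at which its call begins. There is no depth.
- ctrl.close_job(): hands the job in; it is judged then, once.
Trained networks look in a picture, given as the dict that the camera call returned (one of the last four; its "shot" number tells which), for a name from the list of things; names that differ only in an ending like _2 or _b are one class to them, and where a whole thing is asked for, a point or a joint stands for the part that bears it (a point fixed in the world has none). Each returns a list of dicts, best first, with "p" (0 to 1); they miss things now and then, are a little off and sometimes report something else, mostly with a low value. They report only what shows in the picture. A call takes as long as a camera call.
- ctrl.search_frame(picture, name): "centre" ([column, row] in pixels, amid what is visible of it).
- ctrl.silhouettes(picture, name): "mask" (400x640 bool, what is visible of it) and "centre" ([column, row] in pixels, amid what is visible of it).
- ctrl.spot_point(picture, name): "centre" ([column, row] in pixels: a listed point, or the origin of a listed thing).
The state is a dict: "clock": time; "joint_pos": joint angles; "qvel": joint speeds; "tau": joint torques, N m; "tool_pos": TCP position; "orientation": TCP orientation; "force": force on the tool from outside, world axes, zero at the start; "moment": the same for the moment, N m; "opening": finger opening in m; "gripper_force": force on a finger pad.
Only numpy, scipy, OpenCV 4.12 (cv2) and the standard library are available. Lean on these libraries where they do the work, as an engineer would, in place of code of your own. Each camera call takes 0.05 s, during which the arm holds its last target. There are 200 camera calls.

## Task

Open the ball valve on the blow-off stand to half (handle at 45 degrees to the pipe), then pick up the counterweighted rocker lever by its balance point and hold it level with its pivot bore right over the nozzle, the hub's underside about 4 cm above the nozzle's mouth, so that the air blows the dust out of the bore. Finish while still holding it there: do not put it down, do not knock it against the stand, and leave the other things on the bench where they are.

Things in the scene. Friction and masses are not known exactly. Their poses are not given: they have to be found in the camera images.
- lever: Counterweighted rocker lever, lying flat: straight cast-aluminium arm 12 mm wide, 14 mm tall (15 to 29 mm above the bench); upright pivot hub (40 mm diameter, 44 mm tall, bore 20 mm); small eye 100 mm past the bore; dark steel weight on the long arm, which ends 186 mm from the bore. Origin at the underside, 45 mm from the bore towards the weight. x along the arm to the small eye, z up.
- bore (a point): Centre of the lever's bore, half-way up the hub: 22 mm above the hub's flat underside, on the arm's centre line. Axes as for the lever: the weight lies on the -x side, z runs along the bore. The aluminium lever without its weight has a mass of 0.24 kg and its own centre of mass 12 mm from the bore towards the weight.
- weight_mid (a point): Centre of the lever's weight, on the arm's centre line: dark steel block 26 mm along the arm, 40 mm wide, 44 mm tall, 0.28 kg, with a clamp screw on top (8 mm more). Axes as for the lever.
- weight (a joint): Where the weight is clamped: its centre is 115 mm + this value (0 to 0.05 m) from the bore. It differs from start to start, and so does the balance point of the whole lever, which lies on the bare arm between hub and weight: 67 mm from the bore centre at 0, 94 mm at 0.05, linear between. The clamp does not slip below 25 N.
- stand: Blow-off stand, fixed: grey plate 100 x 400 x 10 mm; a steel pipe (21 mm), 75 mm above the bench, runs along it from the filter-regulator (y = +105 mm, 146 mm tall, with gauge) through the brass ball valve (x = y = 0) to the upright nozzle (y = -150 mm). Origin on the bench under the valve's stem. y along the pipe to the regulator, x away from the robot, z up.
- nozzle (a point): Mouth (top centre) of the upright brass air nozzle, 150 mm above the bench, the highest point of the stand; the nozzle narrows from 25 to 9 mm. Axes as for the stand.
- valve (a joint): Ball valve handle angle: 0 = shut, handle square across the pipe, pointing to the robot; opens anticlockwise seen from above, to pi/2 = fully open, handle along the pipe, pointing at the nozzle; half open is 0.785. The stem is upright through the stand's origin. Stays where it is left; resists with about 0.35 N m.
- handle (a point): Centre of the valve handle's rubber grip, 75 mm from the stem, 115 mm above the bench; the grip is 18 mm wide, 10 mm thick, reaches from 31 to 105 mm from the stem, with free air under it. x points from the tip to the stem, z up.
- figure_tall: Bystander, leave alone: painted clay figure, 120 mm tall, base 54 mm across, standing behind the blow-off stand (on the side away from the robot); origin at the centre of its underside.
- figure_short: Bystander, leave alone: painted clay figure, 85 mm tall, base 38 mm across; origin at the centre of its underside.
- jar: Bystander, leave alone: closed paint jar, 48 mm diameter, 55 mm tall, standing on the robot's side of the nozzle; origin at the centre of its underside.
- collar: Bystander, leave alone: spare steel collar, 32 mm diameter, 14 mm tall, lying beside the lever's small-eye end, about 75 mm to one side of the arm; origin at the centre of its underside.
- link: Bystander, leave alone: spare aluminium link: a thin flat bar with an eye at each end, 174 mm long, 24 mm wide, 12 mm tall, without hub or weight; lies to the right; origin at the centre of its underside.
- bark: Bystander, leave alone: piece of cork bark, 50 x 84 x 20 mm, lying between the lever and the stand, near the robot; origin at the centre of its underside.
- ladder: Bystander, leave alone: model ladder of wood, 190 x 60 x 12 mm, lying flat; origin at the centre of its underside.
- brush: Bystander, leave alone: paint brush, 180 mm long, lying at the far right.

How it is judged (in metres and radians):
On the way, in this order (a step that is already met when the one before it is completed fails the run):
1. the valve is set half open (45 degrees, within 7) (value of joint valve between 0.665 and 0.905 rad and velocity of joint valve between -0.05 and 0.05 rad/s), for 0.3 s.
2. the lever is lifted clear of the bench, held by the fingers at its balance point (contact force between the fingers and lever above 3 N and ((x of the grasp point in the frame of bore between -0.085 and -0.055 m and value of joint weight below 0.0101 m) or (x of the grasp point in the frame of bore between -0.0904 and -0.0604 m and value of joint weight between 0.0099 and 0.0201 m) or (x of the grasp point in the frame of bore between -0.0957 and -0.0657 m and value of joint weight between 0.0199 and 0.0301 m) or (x of the grasp point in the frame of bore between -0.1011 and -0.0711 m and value of joint weight between 0.0299 and 0.0401 m) or (x of the grasp point in the frame of bore between -0.1065 and -0.0765 m and value of joint weight above 0.0399 m)) and height (world z) of bore above 0.07 m), for 0.2 s.
At the end, for the whole second after the job is handed in: Valve at 45 degrees (within 7); fingers holding the lever within 12 mm of its balance point; lever at rest, level within 5 degrees; bore axis within 10 mm of the nozzle, hub underside 20 to 60 mm above its mouth; lever not touching the stand (value of joint valve between 0.665 and 0.905 rad and contact force between the fingers and lever above 3 N and ((x of the grasp point in the frame of bore between -0.085 and -0.055 m and value of joint weight below 0.0101 m) or (x of the grasp point in the frame of bore between -0.0904 and -0.0604 m and value of joint weight between 0.0099 and 0.0201 m) or (x of the grasp point in the frame of bore between -0.0957 and -0.0657 m and value of joint weight between 0.0199 and 0.0301 m) or (x of the grasp point in the frame of bore between -0.1011 and -0.0711 m and value of joint weight between 0.0299 and 0.0401 m) or (x of the grasp point in the frame of bore between -0.1065 and -0.0765 m and value of joint weight above 0.0399 m)) and horizontal distance between bore and nozzle below 0.01 m and z of bore in the frame of nozzle between 0.042 and 0.082 m and angle between bore's own z axis and vertical below 0.09 rad and linear speed of lever below 0.03 m/s and contact force between lever and stand below 0.2 N); the arm keeps its last pose, push and grip.
It fails at once if the lever is knocked against the stand (contact force between lever and stand above 3 N).
It fails at once if another thing on the bench is shifted by more than 30 mm (distance of any of figure_tall, figure_short, jar, collar, link, bark, ladder, brush from where it was at the start of the episode above 0.03 m).
It also fails if it takes over 54 s, if anything falls off the work surface, if the arm or the gripper's body presses on something with over 40 N, if the wrist force passes 120 N, or if a joint passes its speed limit or range.

## Working session

There is one attempt and no reset: what is moved stays moved. The work goes in short steps, Python scripts to look and compute and a tool call to move; the robot and the scene stay as the last step left them, time stands still between calls to the robot, and variables do not carry over. Pictures are saved under pics/ and viewed, at most 10 in all, crops included, and the job is handed in when it is done.

Besides the shell and the picture viewer there is one more tool, called as name([rows], argument=value, ...), one row to a line, values as JSON. carry_out: Moves the arm, as the interface text tells. Its arguments: {"type":"object","properties":{"deltas":{"type":"array"}},"required":["deltas"]}

```bash
mkdir -p pics; cat > h.py <<'E'
import numpy as np, cv2
from plant import ctrl
from scipy.spatial.transform import Rotation as Ro
def ray(p,uv):
    K=np.array(p["camera_matrix"]);R=np.array(p["R"]);t=np.array(p["t"])
    d=R.T@np.linalg.solve(K,[uv[0],uv[1],1.]); return -R.T@t,d
def at(p,uv,z):
    c,d=ray(p,uv); return c+d*(z-c[2])/d[2]
def tri(obs):
    A=0;b=0
    for p,uv in obs:
        c,d=ray(p,uv);d=d/np.linalg.norm(d);M=np.eye(3)-np.outer(d,d);A=A+M;b=b+M@c
    return np.linalg.solve(A,b)
def proj(p,X):
    q=np.array(p["camera_matrix"])@(np.array(p["R"])@X+np.array(p["t"]));return q[:2]/q[2]
def save(p,n): cv2.imwrite("pics/"+n,cv2.cvtColor(p["color"],cv2.COLOR_RGB2BGR))
E
python3 - <<'E'
from h import *
np.set_printoptions(precision=3,suppress=True)
P={n:ctrl.snapshot(n) for n in("top","side")}
for n,p in P.items(): save(p,n+"0.png")
H=dict(bore=.022,weight_mid=.022,lever=0,nozzle=.15,handle=.115,stand=0,jar=0,figure_tall=0,figure_short=0,collar=0,link=0,bark=0,ladder=0)
for k,z in H.items():
    for n,p in P.items():
        for r in ctrl.spot_point(p,k)[:2]: print(k,n,np.round(r["centre"]),round(r["p"],2),at(p,r["centre"],z))
o=ctrl.get_obs();print(o["tool_pos"],o["orientation"],o["clock"])
E
```

```text
bore top [406. 217.] 0.86 [ 0.575 -0.325  0.022]
bore side [338. 173.] 0.62 [ 0.562 -0.318  0.022]
weight_mid top [302. 272.] 0.61 [ 0.438 -0.008  0.022]
weight_mid top [359. 237.] 0.41 [ 0.527 -0.18   0.022]
weight_mid side [350. 199.] 0.62 [ 0.517 -0.178  0.022]
lever top [392. 225.] 0.66 [ 0.558 -0.284  0.   ]
lever side [340. 185.] 0.8 [ 0.553 -0.275  0.   ]
nozzle top [244. 221.] 0.94 [0.574 0.134 0.15 ]
nozzle side [325. 240.] 0.96 [0.58  0.132 0.15 ]
handle top [198. 259.] 0.49 [0.488 0.269 0.115]
handle side [356. 303.] 0.87 [0.505 0.274 0.115]
stand top [200. 235.] 0.82 [0.573 0.287 0.   ]
stand side [319. 334.] 0.65 [0.582 0.284 0.   ]
jar top [249. 264.] 0.59 [0.475 0.147 0.   ]
jar top [395. 224.] 0.53 [ 0.558 -0.293  0.   ]
jar side [365. 288.] 0.57 [0.476 0.15  0.   ]
jar side [339. 184.] 0.46 [ 0.554 -0.28   0.   ]
figure_tall top [212. 200.] 0.86 [0.678 0.249 0.   ]
figure_tall side [281. 316.] 0.57 [ 0.674  0.246 -0.   ]
figure_tall side [263. 221.] 0.16 [ 0.782 -0.078  0.   ]
figure_short top [313. 161.] 0.61 [ 0.775 -0.064  0.   ]
figure_short side [263. 221.] 0.7 [ 0.781 -0.075  0.   ]
figure_short side [352. 167.] 0.59 [ 0.512 -0.386  0.   ]
collar top [429. 238.] 0.38 [ 0.509 -0.387  0.   ]
collar side [352. 166.] 0.49 [ 0.51  -0.392  0.   ]
link top [472. 213.] 0.51 [ 0.575 -0.528  0.   ]
link side [338. 150.] 0.69 [ 0.564 -0.5    0.   ]
bark top [298. 272.] 0.88 [0.441 0.006 0.   ]
bark side [371. 247.] 0.95 [0.455 0.005 0.   ]
ladder top [175. 290.] 0.75 [0.419 0.365 0.   ]
ladder side [395. 374.] 0.61 [0.417 0.36  0.   ]
[ 0.162 -0.655  0.227] [ 179.999   -0.    -166.088] 1.4
```

View pics/top0.png

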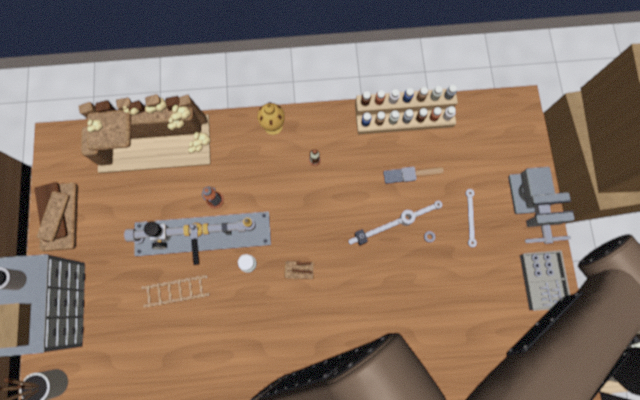

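View pics/side0.png

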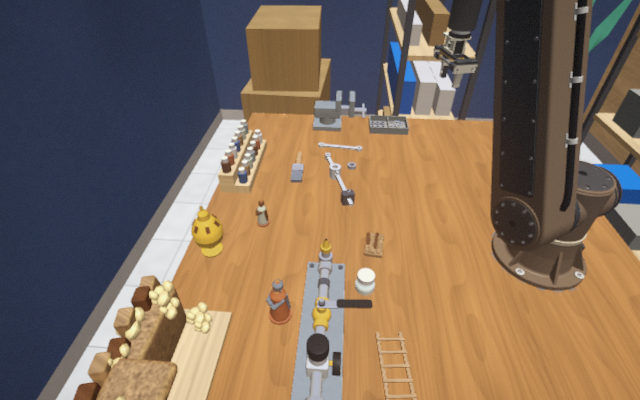

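The top view shows the lever with its weight at about (360,237), hub at (408,216) and eye at (438,205). The stand is at (200,232), with the nozzle at (248,222) and the black handle at (196,252), pointing at the robot. The side view agrees: nozzle (325,240), handle (355,303), jar (365,280).

```bash
python3 - <<'E'
from h import *
np.set_printoptions(precision=4,suppress=True)
P={n:ctrl.snapshot(n) for n in("top","side")}
for k in("nozzle","handle","stand","bore","lever"):
    o=[(p,ctrl.spot_point(p,k)[0]["centre"]) for p in P.values()]
    X=tri(o);print(k,X,[np.round(proj(p,X)-c,1) for p,c in o])
for n,p in P.items():
    m=[r for r in ctrl.silhouettes(p,"handle")[:1]]
    for r in m:
        print(n,r["p"],r["centre"],r["mask"].sum(),cv2.minAreaRect(np.argwhere(r["mask"])[:,::-1].astype(np.float32)))
E
```

```text
nozzle [0.577  0.1352 0.1487] [array([ 0.1, -1.8]), array([2. , 0.6])]
handle [0.4998 0.2704 0.1106] [array([-0. ,  0.2]), array([-0.3, -0.1])]
stand [ 0.5762  0.2832 -0.0085] [array([ 0.1, -0.5]), array([0.6, 0.2])]
bore [ 0.7515 -0.384  -0.3122] [array([ -7.2, -30.5]), array([27.5,  1.8])]
lever [ 0.5509 -0.2824 -0.01  ] [array([ 0. , -0.5]), array([0.4, 0.1])]
top 0.59 [197.8, 250.7] 246 ((194.286865234375, 245.1557159423828), (40.1978759765625, 6.8807172775268555), 84.80557250976562)
side 0.88 [344.9, 306.2] 438 ((344.5, 303.5), (9.0, 55.0), 90.0)
```

carry_out([
  [[0,0.05,0,0,1],[-0.25,0.3,0,0.01,1],[-0.5,0.6,0,0.02,1],[-0.8,0.9,0,0.03,1],[-0.95,1.0,0,0.039,1]],
])

```text
clock: 2.6
tool_pos: [0.2604, -0.4706, 0.2266]
orientation: [-180.0, 0.0, 179.7]
force: [1.0, 0.2, 0.2]
opening: 0.0876
gripper_force: 0.0
```

carry_out([
  [[-0.2,0.25,-0.1,0,1],[-0.4,0.45,-0.2,0,1],[-0.6,0.65,-0.3,0,1],[-0.8,0.8,-0.4,0,1],[-0.9,1.0,-0.4,0,1]],
])

```text
clock: 3.1
tool_pos: [0.4231, -0.2973, 0.3028]
orientation: [-179.9, 0.1, 179.9]
force: [0.4, 0.1, -0.1]
opening: 0.088
gripper_force: 0.0
```

carry_out([
  [[0,0.25,0,0,1],[0,0.5,0,0,1],[0,0.75,0,0,1],[0,1,0,0,1],[0,1,0,0,1]],
])

```text
clock: 3.6
tool_pos: [0.4218, -0.0937, 0.3013]
orientation: [179.9, 0.1, -179.7]
force: [0.4, -0.4, 0.6]
opening: 0.0876
gripper_force: 0.0
```

carry_out([
  [[0,0.25,0,0,1],[0,0.5,0,0,1],[0,0.75,0,0,1],[0,1,0,0,1],[0,1,0,0,1]],
])

```text
clock: 4.1
tool_pos: [0.4223, 0.1054, 0.3008]
orientation: [180.0, 0.0, -179.8]
force: [-0.2, 0.1, -0.3]
opening: 0.0877
gripper_force: 0.0
```

carry_out([
  [[0,0.25,0,0,1],[0,0.35,0,0,1],[0,0.35,0,0,1]],
])

```text
clock: 4.4
tool_pos: [0.4227, 0.1726, 0.3005]
orientation: [-180.0, -0.0, 180.0]
force: [0.6, 0.2, -0.5]
opening: 0.0879
gripper_force: 0.0
```

```bash
python3 - <<'E'
from h import *
np.set_printoptions(precision=4,suppress=True)
P={n:ctrl.snapshot(n) for n in("wrist","side","top")}
save(P["wrist"],"w1.png")
print(-np.array(P["wrist"]["R"]).T@P["wrist"]["t"],ctrl.get_obs()["tool_pos"])
for k,z in(("nozzle",.15),("handle",.115),("stand",0)):
  for n,p in P.items():
    for r in ctrl.spot_point(p,k)[:1]: print(k,n,np.round(r["centre"],1),round(r["p"],2),at(p,r["centre"],z))
for n,p in P.items():
    r=ctrl.silhouettes(p,"handle")
    if r: print(n,r[0]["p"],r[0]["centre"],r[0]["mask"].sum())
E
```

```text
[0.343  0.1731 0.4595] [0.4226 0.1705 0.3008]
nozzle side [323.4 238.1] 0.87 [0.5833 0.1268 0.15  ]
nozzle top [246.5 223.2] 0.9 [0.5678 0.128  0.15  ]
handle wrist [410.4 240.3] 0.73 [0.5024 0.2752 0.115 ]
handle side [358.8 302.9] 0.88 [0.4996 0.2734 0.115 ]
stand wrist [390.8 253.3] 0.96 [0.5782 0.28   0.    ]
stand side [321.7 334.7] 0.78 [0.5755 0.2846 0.    ]
stand top [202.  233.7] 0.8 [0.5763 0.2817 0.    ]
wrist 0.72 [411.1, 227.4] 324
side 0.82 [346.7, 302.7] 468
top 0.63 [299.8, 269.5] 507
```

View pics/w1.png

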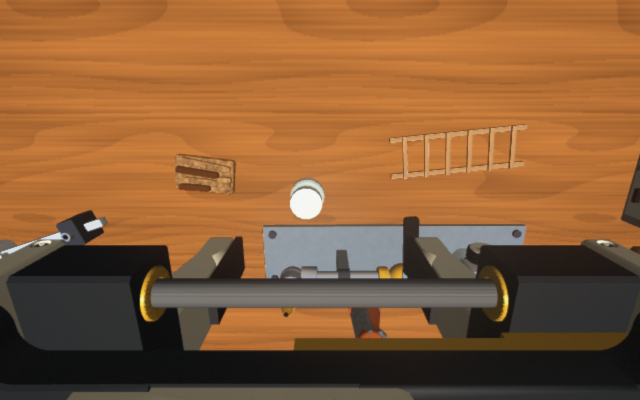

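The wrist view looks back over the bench. The plate bolts are at (271,234) and (517,233), and the handle tip is at (411,218), partly hidden by a finger. The stand is nearly square to the base axes.

```bash
python3 - <<'E'
from h import *
np.set_printoptions(precision=4,suppress=True)
p=ctrl.snapshot("wrist")
for uv,z in(((271,234.5),.01),((517,233.5),.01),((411.3,218),.12),((411.3,218),.115),((264,226),.01),((525,225),.01)): print(uv,at(p,uv,z))
E
```

```text
(271, 234.5) [0.5414 0.0914 0.01  ]
(517, 233.5) [0.541  0.4669 0.01  ]
(411.3, 218) [0.4731 0.2714 0.12  ]
(411.3, 218) [0.475  0.2728 0.115 ]
(264, 226) [0.5274 0.0816 0.01  ]
(525, 225) [0.5271 0.4765 0.01  ]
```

carry_out([
  [[-0.15,0.2,0,0,0.2],[-0.3,0.4,0,0,0],[-0.385,0.525,0.1,0,0],[-0.385,0.525,0.3,0,0],[-0.385,0.525,0.4,0,0]],
])

```text
clock: 5.7
tool_pos: [0.4992, 0.2763, 0.2169]
orientation: [-179.8, -0.2, 179.9]
force: [-1.4, -0.2, -0.3]
opening: 0.0532
gripper_force: 0.0
```

carry_out([
  [[0,0,0.2,0,0],[0,0,0.4,0,0],[0,0,0.55,0,0],[0,0,0.61,0,0],[0,0,0.61,0,0]],
])

```text
clock: 6.2
tool_pos: [0.4995, 0.2756, 0.0975]
orientation: [-179.9, -0.1, 179.9]
force: [-1.0, 0.2, 0.7]
opening: 0.0437
gripper_force: 0.0
```

carry_out([
  [[0,0,0,0,-0.5],[0,0,0,0,-1],[0,0,0,0,-1],[0,0,0,0,-1],[0,0,0,0,-1]],
])

```text
clock: 6.7
tool_pos: [0.5004, 0.2764, 0.1001]
orientation: [180.0, 0.1, 179.9]
force: [-2.8, -1.5, 5.7]
opening: 0.0172
gripper_force: 29.8
```

```bash
python3 - <<'E'
from h import *
o=ctrl.get_obs();print(o["tool_pos"],o["opening"],o["gripper_force"],o["force"],o["moment"])
p=ctrl.snapshot("wrist");save(p,"w2.png")
for k in("handle","stand"):print(k,[(r["centre"],r["p"]) for r in ctrl.spot_point(p,k)[:1]])
E
```

```text
[0.50043463 0.27635478 0.10009798] 0.01724069863555811 29.792719781398773 [-2.82047302 -1.47858255  5.71916944] [-0.57583925  0.79805998  0.28830096]
handle [([324.8, 267.3], 0.87)]
stand [([326.3, 278.3], 0.94)]
```

carry_out([
  [[-0.008,-0.057,0,-0.0235,-1],[-0.024,-0.113,0,-0.047,-1],[-0.048,-0.165,0,-0.0705,-1],[-0.08,-0.2135,0,-0.094,-1],[-0.119,-0.2565,0,-0.1175,-1]],
])

```text
clock: 7.35
tool_pos: [0.5229, 0.2254, 0.1]
orientation: [179.9, 0.0, -137.4]
force: [-9.5, 5.5, 9.2]
opening: 0.0178
gripper_force: 30.1
```

carry_out([
  [[0,0,0,0,-1],[0,0,0,0,-1],[0,0,0,0,-1]],
])

```text
clock: 7.65
tool_pos: [0.5235, 0.2249, 0.1]
orientation: [180.0, 0.0, -137.8]
force: [-4.7, -1.2, 8.5]
opening: 0.0179
gripper_force: 30.7
```

```bash
python3 - <<'E'
from h import *
o=ctrl.get_obs();print(o["tool_pos"],o["orientation"],o["opening"],o["gripper_force"],o["force"],o["moment"])
for n in("side","top"):
    p=ctrl.snapshot(n);save(p,n+"3.png")
    for k in("handle","nozzle"):print(k,[(r["centre"],r["p"],at(p,r["centre"],.115 if k=="handle" else .15)) for r in ctrl.spot_point(p,k)[:1]])
E
```

```text
[0.5235145  0.22486665 0.10001949] [ 1.79999368e+02  1.64404202e-02 -1.37763910e+02] 0.01793190963228029 30.72816399304429 [-4.72149722 -1.2038043   8.5223801 ] [-0.17847113  1.99845213  0.64847886]
handle [([345.2, 283.1], 0.59, array([0.528742  , 0.22513449, 0.115     ]))]
nozzle [([325.0, 236.0], 0.63, array([0.57997235, 0.11967289, 0.15      ]))]
handle [([215.4, 248.8], 0.36, array([0.51101218, 0.22000732, 0.115     ]))]
nozzle [([240.7, 223.8], 0.61, array([0.56738329, 0.14349589, 0.15      ]))]
```

carry_out([
  [[0,0,0,0,-0.3],[0,0,0,0,0],[0,0,0,0,0],[0,0,0,0,0]],
])

```text
clock: 8.35
tool_pos: [0.5238, 0.2249, 0.0988]
orientation: [180.0, 0.0, -137.8]
force: [0.2, -0.8, 0.2]
opening: 0.0417
gripper_force: 0.0
```

carry_out([
  [[0,0,-0.1,0,0],[0,0,-0.3,0,0],[0,0,-0.55,0,0],[0,0,-0.8,0,0.5],[0,0,-0.9,0,0.5]],
])

```text
clock: 8.85
tool_pos: [0.5255, 0.2255, 0.2845]
orientation: [-179.9, 0.4, -137.8]
force: [0.6, 1.3, -0.6]
opening: 0.0547
gripper_force: 0.0
```

carry_out([
  [[0,-0.2,0,0,1],[0,-0.4,0,0,1],[0,-0.6,0,0,1],[0,-0.7,0,0,1],[0,-0.7,0,0,1]],
])

```text
clock: 9.35
tool_pos: [0.619, 0.119, 0.2779]
orientation: [180.0, -0.1, -138.0]
force: [-0.2, 0.1, 0.1]
opening: 0.0871
gripper_force: 0.0
```

```bash
python3 - <<'E'
from h import *
o=ctrl.get_obs();print(o["tool_pos"],o["orientation"],o["opening"])
p=ctrl.snapshot("wrist");q=ctrl.snapshot("top");save(p,"w4.png");save(q,"t4.png")
b=p["color"][:,:,::-1]
c=cv2.resize(q["color"][180:290,110:330,::-1],None,fx=3,fy=3,interpolation=cv2.INTER_CUBIC)
im=np.zeros((600,660,3),np.uint8);im[:270]=c[:270];im[280:600,:480]=cv2.resize(b,(480,300)) if 0 else cv2.resize(b,(480,320))
cv2.imwrite("pics/c4.png",im)
for n,s in(("w",p),("t",q)):
  for k,z in(("handle",.115),("nozzle",.15),("stand",0)):
    for r in ctrl.spot_point(s,k)[:1]: print(n,k,r["centre"],round(r["p"],2),at(s,r["centre"],z))
E
```

```text
[0.61901399 0.11896781 0.27789481] [ 1.79992272e+02 -7.86609420e-02 -1.38003001e+02] 0.08709868111487147
w handle [461.0, 180.4] 0.65 [0.52498716 0.22584069 0.115     ]
w nozzle [362.3, 162.4] 0.98 [0.57766457 0.12893743 0.15      ]
w stand [554.4, 170.3] 0.74 [0.41585121 0.36876049 0.        ]
t handle [216.0, 247.6] 0.83 [0.51414809 0.21828139 0.115     ]
t nozzle [244.0, 220.8] 0.73 [0.57481011 0.13435713 0.15      ]
t stand [201.2, 233.6] 0.74 [0.57675088 0.28407081 0.        ]
```

View pics/c4.png

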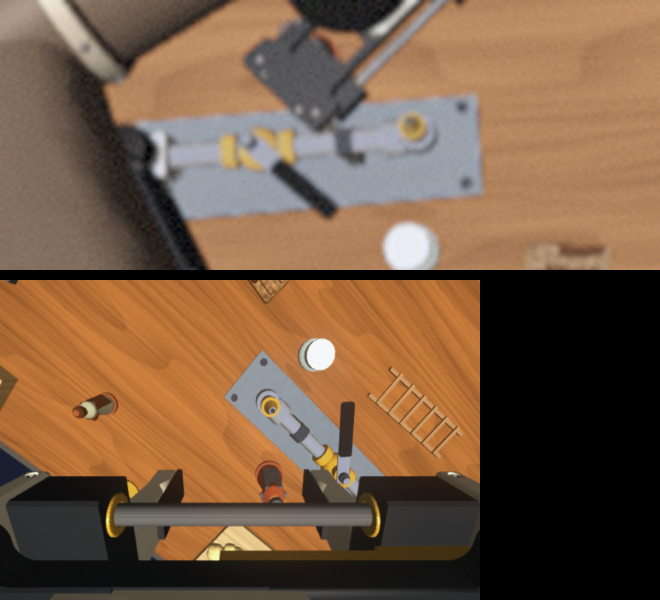

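The valve handle now stands diagonally, at about 45° to the pipe. In the wrist view its tip is near (463,154), its bolt near (460,247), and the nozzle mouth at (361,161). I'll check the angle.

```bash
python3 - <<'E'
from h import *
p=ctrl.snapshot("wrist")
g=p["color"].max(2)<60
ys,xs=np.where(g[145:225,440:485]);
pts=np.c_[xs+440,ys+145]
X=np.array([at(p,u,.12)[:2] for u in pts]);vx,vy,x,y=cv2.fitLine(X.astype(np.float32),cv2.DIST_HUBER,0,.01,.01).ravel()
print(len(X),np.degrees(np.arctan2(vy,vx)),x,y,at(p,(460,247.5),.122),at(p,(463,154),.12))
E
```

```text
915 47.059334 0.5324631 0.23136202 [0.57378285 0.2824588  0.122     ] [0.50445117 0.20729089 0.12      ]
```

carry_out([
  [[0.2,-0.06,0,-0.023,1],[0.4,-0.12,0,-0.046,1],[0.6,-0.2,0,-0.069,1],[0.75,-0.25,0,-0.092,1],[0.9,-0.3,0,-0.115,1]],
])

```text
clock: 10.3
tool_pos: [0.5237, -0.0451, 0.2793]
orientation: [-180.0, 0.0, -96.1]
force: [0.4, -0.6, 0.1]
opening: 0.0878
gripper_force: 0.0
```

carry_out([
  [[0.1,0.02,0,-0.023,1],[0.2,0.04,0,-0.046,1],[0.31,0.065,0,-0.068,1],[0.31,0.065,0,-0.068,1],[0.31,0.065,0,-0.068,1]],
])

```text
clock: 10.8
tool_pos: [0.5047, -0.1044, 0.2792]
orientation: [-180.0, -0.0, -72.1]
force: [0.0, -0.4, -0.2]
opening: 0.0876
gripper_force: 0.0
```

```bash
python3 - <<'E'
from h import *
np.set_printoptions(precision=4,suppress=True)
o=ctrl.get_obs();print(o["tool_pos"],o["orientation"],o["opening"])
p=ctrl.snapshot("wrist");save(p,"w5.png")
for k,z in(("bore",.022),("weight_mid",.022),("lever",0),("collar",0)):
    for r in ctrl.spot_point(p,k)[:2]: print(k,r["centre"],round(r["p"],2),at(p,r["centre"],z))
E
```

```text
[ 0.5047 -0.1044  0.2792] [-179.9613   -0.0022  -72.1114] 0.08758884017213378
weight_mid [328.1, 95.9] 0.64 [ 0.5261 -0.1846  0.022 ]
weight_mid [119.6, 123.0] 0.64 [ 0.7681 -0.0721  0.022 ]
lever [327.7, 6.7] 0.65 [ 0.5583 -0.2824  0.    ]
```

View pics/w5.png

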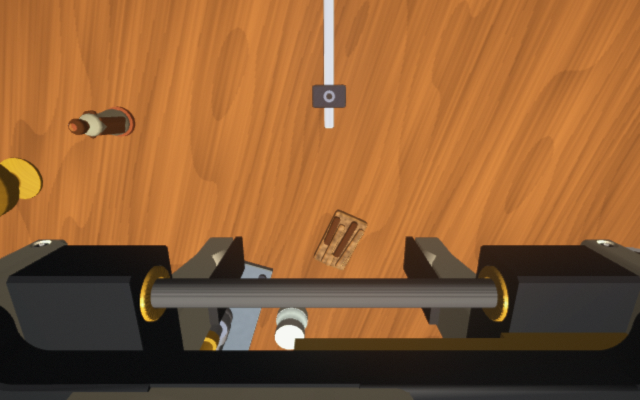

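The weight is at (329,96) and the arm runs straight up the image, so yaw −72 is aligned with it. I need to move on towards the hub.

carry_out([
  [[0.2,0,0,0,1],[0.4,0,0,0,1],[0.6,0,0,0,1],[0.6,0,0,0,1],[0.6,0,0,0,1]],
])

```text
clock: 11.55
tool_pos: [0.5421, -0.2189, 0.2781]
orientation: [179.9, 0.0, -72.1]
force: [-0.8, -0.1, 0.1]
opening: 0.0875
gripper_force: 0.0
```

```bash
python3 - <<'E'
from h import *
np.set_printoptions(precision=4,suppress=True)
o=ctrl.get_obs();print(o["tool_pos"],o["orientation"],o["opening"])
p=ctrl.snapshot("wrist");save(p,"w6.png")
for k,z in(("bore",.022),("weight_mid",.022),("lever",0),("collar",0)):
    for r in ctrl.spot_point(p,k)[:2]: print(k,r["centre"],round(r["p"],2),at(p,r["centre"],z))
E
```

```text
[ 0.5421 -0.2189  0.2781] [179.9261   0.0376 -72.0596] 0.08746776052314462
bore [326.4, 71.3] 0.83 [ 0.5737 -0.3254  0.022 ]
weight_mid [328.9, 188.7] 0.56 [ 0.5248 -0.1862  0.022 ]
lever [328.4, 106.9] 0.94 [ 0.558  -0.2863  0.    ]
collar [384.9, 38.1] 0.56 [ 0.517  -0.3857  0.    ]
```

View pics/w6.png

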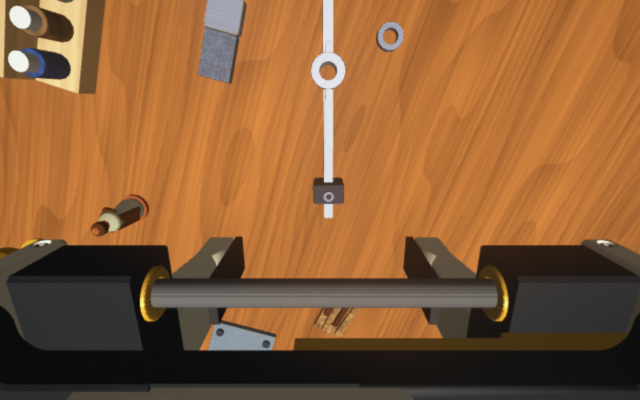

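The hub ring is centred at (328,71), the weight is at (328,190) with its screw at (329,196), and the arm ends at row 217.

```bash
python3 - <<'E'
from h import *
np.set_printoptions(precision=4,suppress=True)
p=ctrl.snapshot("wrist")
B=at(p,(328,70.5),.044);S=at(p,(328.7,196.5),.051);E=at(p,(328.5,218),.025);N=at(p,(328.5,178.5),.044)
print(B,S,E,N,[np.linalg.norm((q-B)[:2]) for q in(S,E,N)],np.degrees(np.arctan2(*(B-S)[[1,0]])))
w=np.linalg.norm((S-B)[:2])-.115;d=.067+.027*w/.05;u=(S-B)/np.linalg.norm((S-B)[:2]);print(w,d,B+u*d)
E
```

```text
[ 0.5727 -0.3238  0.044 ] [ 0.525  -0.1824  0.051 ] [ 0.5126 -0.1455  0.025 ] [ 0.532 -0.203  0.044] [np.float64(0.14921922200068835), np.float64(0.18822205491180233), np.float64(0.1275165442020072)] -71.36379656048392
0.034219222000688346 0.08547837988037171 [ 0.5454 -0.2428  0.048 ]
```

carry_out([
  [[0.06,0.01,0.2,-0.002,1],[0.117,0.022,0.4,-0.002,1],[0.117,0.022,0.65,-0.002,1],[0.117,0.022,0.9,-0.002,1],[0.117,0.022,1.0,-0.002,1]],
])

```text
clock: 12.35
tool_pos: [0.5421, -0.2409, 0.0744]
orientation: [179.7, 0.2, -71.3]
force: [-0.6, -0.3, 0.9]
opening: 0.0878
gripper_force: 0.0
```

carry_out([
  [[0,0,0.1,0,1],[0,0,0.2,0,1],[0,0,0.3,0,1],[0,0,0.34,0,1],[0,0,0.34,0,1]],
])

```text
clock: 12.85
tool_pos: [0.5445, -0.2416, 0.0101]
orientation: [179.9, 0.0, -71.2]
force: [-0.3, 0.8, -0.8]
opening: 0.0873
gripper_force: 0.0
```

```bash
python3 - <<'E'
from h import *
np.set_printoptions(precision=4,suppress=True)
o=ctrl.get_obs();print(o["tool_pos"],o["orientation"],o["force"])
p=ctrl.snapshot("wrist");save(p,"w7.png")
for k,z in(("bore",.022),("weight_mid",.022),("lever",0)):
    for r in ctrl.spot_point(p,k)[:1]: print(k,r["centre"],round(r["p"],2),at(p,r["centre"],z))
E
```

```text
[ 0.5445 -0.2416  0.0101] [179.9006   0.0464 -71.1948] [-0.2601  0.8432 -0.7632]
```

View pics/w7.png

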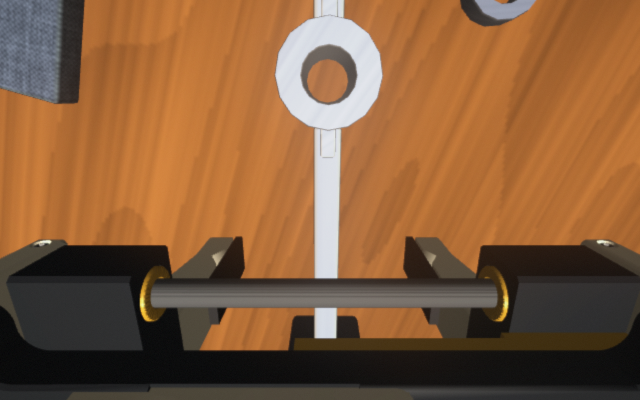

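The arm sits between the fingers at column 327, and the hub top is centred at (329,72).

```bash
python3 - <<'E'
from h import *
p=ctrl.snapshot("wrist");o=ctrl.get_obs()
B=at(p,(329,72),.044);d=B-o["tool_pos"];a=np.radians(o["orientation"][2])
print(B,d[0]*np.cos(a)+d[1]*np.sin(a),d[0]*np.sin(a)-d[1]*np.cos(a))
E
```

```text
[ 0.57361041 -0.32716525  0.044     ] 0.0894671033871922 0.0010854781638879353
```

carry_out([
  [[0,0,0.025,0,0.5],[0,0,0.025,0,0],[0,0,0.025,0,-1],[0,0,0.025,0,-1],[0,0,0.025,0,-1]],
])

```text
clock: 13.6
tool_pos: [0.545, -0.2421, 0.0059]
orientation: [180.0, -0.0, -71.2]
force: [-0.3, -0.1, -0.8]
opening: 0.0533
gripper_force: 0.0
```

carry_out([
  [[0,0,0,0,-1],[0,0,0,0,-1],[0,0,0,0,-1],[0,0,0,0,-1],[0,0,0,0,-1]],
])

```text
clock: 14.1
tool_pos: [0.5448, -0.2421, 0.0059]
orientation: [180.0, 0.0, -71.2]
force: [-3.4, -2.2, 1.8]
opening: 0.0132
gripper_force: 2.0
```

carry_out([
  [[0,0,0,0,-1],[0,0,0,0,-1],[0,0,0,0,-1]],
])

```text
clock: 14.4
tool_pos: [0.5445, -0.2422, 0.0058]
orientation: [180.0, 0.0, -71.2]
force: [-3.1, -1.7, 2.4]
opening: 0.0119
gripper_force: 30.0
```

carry_out([
  [[0,0,-0.05,0,-1],[0,0,-0.13,0,-1],[0,0,-0.23,0,-1],[0,0,-0.35,0,-1],[0,0,-0.45,0,-1]],
])

```text
clock: 14.9
tool_pos: [0.5452, -0.2418, 0.0971]
orientation: [-180.0, 0.0, -71.2]
force: [0.6, 0.3, -4.7]
opening: 0.0119
gripper_force: 30.0
```

carry_out([
  [[0,0,-0.15,0,-1],[0,0,-0.35,0,-1],[0,0,-0.55,0,-1],[0,0,-0.7,0,-1],[0,0,-0.7,0,-1]],
])

```text
clock: 15.4
tool_pos: [0.5474, -0.2425, 0.2414]
orientation: [-179.6, -0.3, -71.2]
force: [0.9, 0.2, -4.9]
opening: 0.0116
gripper_force: 30.0
```

```bash
python3 - <<'E'
from h import *
np.set_printoptions(precision=4,suppress=True)
p=ctrl.snapshot("wrist");o=ctrl.get_obs();save(p,"w8.png")
print(o["tool_pos"],o["orientation"],o["opening"],o["gripper_force"],o["force"],o["moment"])
T=np.array(o["tool_pos"]);Rt=Ro.from_euler("xyz",o["orientation"],degrees=True).as_matrix()
# predicted hub outline if level
g=cv2.cvtColor(p["color"],cv2.COLOR_RGB2GRAY)
for zz in(.044-.025,):
    C=T+np.array([0,0,.019])+Rt@np.array([.0888,0,0])+[0,0,.019]
    print("pred hub top px",proj(p,C),C)
for r in ctrl.spot_point(p,"bore")[:1]: print(r["centre"],r["p"])
E
```

```text
[ 0.5461 -0.2418  0.2382] [-179.7413   -0.0875  -71.2186] 0.01197591812481328 29.991779029369354 [-0.5709 -0.0601 -6.3456] [ 0.0802  0.1943 -0.0212]
pred hub top px [328.2442  76.0966] [ 0.5747 -0.3259  0.2763]
[125.9, 230.0] 0.59
```

View pics/w8.png

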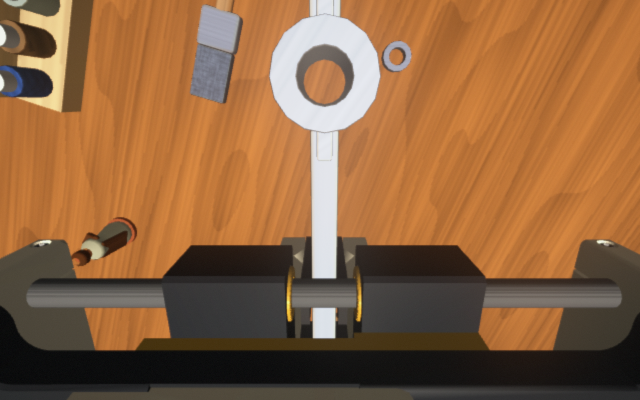

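The lever is held level, with its hub top centred at (325,73) against a prediction of (328,76). Now I'll carry it over at this height.

carry_out([
  [[-0.05,-0.017,0,0,-1],[-0.14,-0.048,0,0,-1],[-0.26,-0.09,0,0,-1],[-0.39,-0.135,0,0,-1],[-0.52,-0.18,0,0,-1]],
])

```text
clock: 16.0
tool_pos: [0.5444, -0.1305, 0.2337]
orientation: [179.8, 0.1, -71.3]
force: [-0.4, 0.2, -4.5]
opening: 0.0118
gripper_force: 30.0
```

carry_out([
  [[-0.13,-0.045,0,0,-1],[-0.26,-0.09,0,0,-1],[-0.39,-0.135,0,0,-1],[-0.52,-0.18,0,0,-1],[-0.65,-0.225,0,0,-1]],
])

```text
clock: 16.5
tool_pos: [0.5451, 0.0071, 0.2339]
orientation: [179.8, 0.0, -71.2]
force: [0.3, 0.5, -5.7]
opening: 0.0116
gripper_force: 30.0
```

carry_out([
  [[-0.13,-0.045,0,0,-1],[-0.26,-0.09,0,0,-1],[-0.39,-0.135,0,0,-1],[-0.5,-0.173,0,0,-1],[-0.59,-0.204,0,0,-1]],
])

```text
clock: 17.0
tool_pos: [0.5457, 0.1319, 0.2338]
orientation: [179.8, -0.0, -71.2]
force: [-0.5, -0.1, -5.3]
opening: 0.0111
gripper_force: 30.0
```

carry_out([
  [[-0.07,-0.024,0,0,-1],[-0.12,-0.041,0,0,-1],[-0.16,-0.055,0,0,-1],[-0.18,-0.06,0,0,-1],[-0.18,-0.06,0,0,-1]],
])

```text
clock: 17.5
tool_pos: [0.5468, 0.1684, 0.2357]
orientation: [180.0, -0.0, -71.2]
force: [-0.4, -0.2, -4.0]
opening: 0.012
gripper_force: 30.0
```

```bash
python3 - <<'E'
from h import *
np.set_printoptions(precision=4,suppress=True)
o=ctrl.get_obs()
P={n:ctrl.snapshot(n) for n in("wrist","side","top")}
print(o["tool_pos"],o["orientation"],o["opening"],o["gripper_force"])
T=np.array(o["tool_pos"])
for n,p in P.items():
  for k,z in(("nozzle",.15),("bore",T[2]+.016),("handle",.115)):
    for r in ctrl.spot_point(p,k)[:1]: print(n,k,r["centre"],round(r["p"],2),at(p,r["centre"],z))
w=P["wrist"]["color"][:240,180:480,::-1];s=P["side"]["color"][150:350,220:440,::-1]
im=np.zeros((600,800,3),np.uint8);im[:360,:450]=cv2.resize(w,(450,360));im[:300,460:790]=cv2.resize(s,(330,300))
im[365:600,:550]=cv2.resize(P["top"]["color"][180:290,110:330,::-1],(550,275))[:235]
cv2.imwrite("pics/c9.png",im)
E
```

```text
[0.5468 0.1684 0.2357] [179.9816  -0.0037 -71.223 ] 0.011966401764158955 29.99183088541031
wrist nozzle [303.7, 145.6] 0.9 [0.5767 0.1304 0.15  ]
wrist handle [324.6, 173.9] 0.42 [0.5518 0.1538 0.115 ]
side nozzle [325.5, 237.8] 0.63 [0.5784 0.1255 0.15  ]
side handle [347.5, 285.0] 0.61 [0.5237 0.2298 0.115 ]
top nozzle [242.3, 223.2] 0.88 [0.5687 0.1392 0.15  ]
top bore [251.7, 212.6] 0.56 [0.5731 0.1002 0.2517]
top handle [213.9, 246.3] 0.55 [0.5181 0.2238 0.115 ]
```

View pics/c9.png

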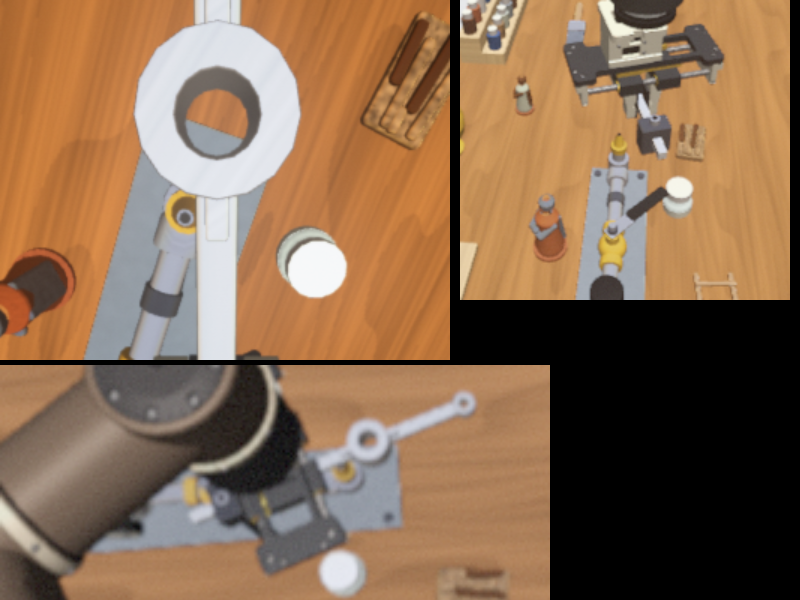

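Wrist crop: hub ring centred at about (324.7,73.3) full-frame, nozzle mouth at (303.5,145). The handle is still diagonal in the side view.

```bash
python3 - <<'E'
from h import *
np.set_printoptions(precision=4,suppress=True)
p=ctrl.snapshot("wrist");o=ctrl.get_obs();T=np.array(o["tool_pos"])
B=at(p,(324.7,73.3),T[2]+.038);N=at(p,(303.5,145.2),.15);d=N-B;a=np.radians(o["orientation"][2])
print(T,B,N,"tool shift/0.2:",(d[0]*np.cos(a)+d[1]*np.sin(a))/.2,(d[0]*np.sin(a)-d[1]*np.cos(a))/.2)
E
```

```text
[0.5469 0.1683 0.2359] [0.5758 0.0845 0.2739] [0.5771 0.13   0.15  ] tool shift/0.2: -0.21316898919673505 -0.079194812142503
```

carry_out([
  [[-0.05,-0.02,0,0,-1],[-0.1,-0.04,0,0,-1],[-0.15,-0.06,0,0,-1],[-0.19,-0.072,0,0,-1],[-0.213,-0.079,0,0,-1]],
])

```text
clock: 18.65
tool_pos: [0.548, 0.215, 0.2357]
orientation: [180.0, -0.0, -71.2]
force: [0.1, 0.5, -5.1]
opening: 0.0117
gripper_force: 30.0
```

carry_out([
  [[0,0,0.04,0,-1],[0,0,0.09,0,-1],[0,0,0.14,0,-1],[0,0,0.18,0,-1],[0,0,0.2,0,-1]],
])

```text
clock: 19.15
tool_pos: [0.5476, 0.2131, 0.1944]
orientation: [179.9, -0.0, -71.3]
force: [1.2, -0.6, -5.4]
opening: 0.012
gripper_force: 30.0
```

carry_out([
  [[0,0,0,0,-1],[0,0,0,0,-1],[0,0,0,0,-1]],
])

```text
clock: 19.45
tool_pos: [0.5484, 0.2139, 0.1964]
orientation: [-180.0, 0.0, -71.2]
force: [-0.4, -0.5, -5.9]
opening: 0.0119
gripper_force: 30.0
```

```bash
python3 - <<'E'
from h import *
np.set_printoptions(precision=4,suppress=True)
o=ctrl.get_obs()
P={n:ctrl.snapshot(n) for n in("wrist","side","top")}
T=np.array(o["tool_pos"]);print(T,o["orientation"],o["opening"],o["gripper_force"])
for n,p in P.items():
  for k,z in(("nozzle",.15),("bore",T[2]+.016),("handle",.115)):
    for r in ctrl.spot_point(p,k)[:1]: print(n,k,r["centre"],round(r["p"],2),at(p,r["centre"],z))
w=P["wrist"]["color"][:240,180:480,::-1];c=P["side"];u=proj(c,np.array([.577,.13,.18])).astype(int);print(u)
s=c["color"][u[1]-50:u[1]+50,u[0]-60:u[0]+60,::-1]
im=np.zeros((600,800,3),np.uint8);im[:320,:400]=cv2.resize(w,(400,320));im[:325,410:800]=cv2.resize(s,(390,325))
im[330:600,:550]=cv2.resize(P["top"]["color"][180:290,110:330,::-1],(550,275))[:270]
cv2.imwrite("pics/c10.png",im)
E
```

```text
[0.5484 0.2139 0.1964] [-179.9505    0.0103  -71.2307] 0.011875137623622106 29.99165117740631
wrist nozzle [324.2, 82.5] 0.89 [0.5777 0.1296 0.15  ]
wrist handle [349.9, 227.0] 0.78 [0.523  0.2258 0.115 ]
side nozzle [326.4, 239.3] 0.64 [0.576  0.1301 0.15  ]
side handle [345.7, 281.0] 0.81 [0.5278 0.2194 0.115 ]
top nozzle [240.0, 220.9] 0.96 [0.5754 0.145  0.15  ]
top bore [238.0, 213.6] 0.79 [0.582  0.14   0.2124]
top handle [215.0, 248.1] 0.48 [0.513 0.221 0.115]
[326 230]
```

View pics/c10.png

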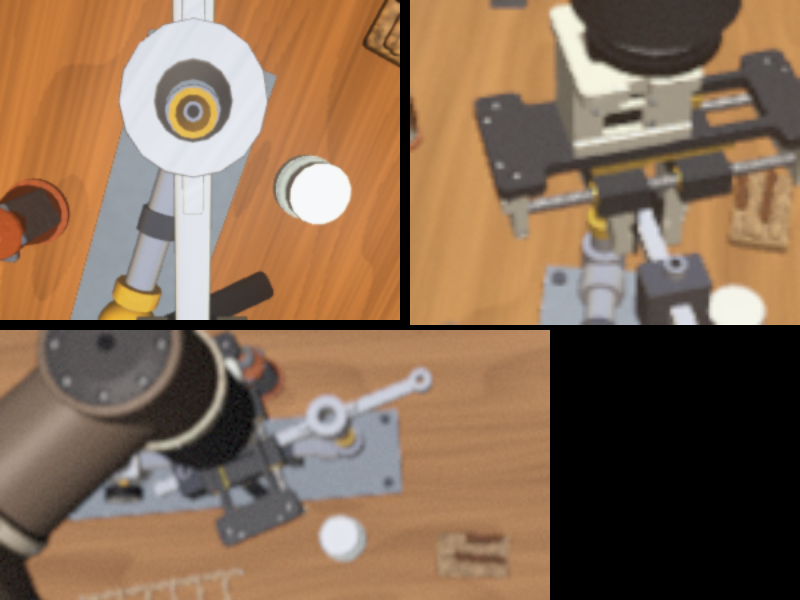

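The nozzle mouth shows through the bore (crop (193,110)). The estimates agree: bore at (0.577,0.130), nozzle at (0.577,0.130), lever level, underside about 40 mm above the mouth.

```bash
python3 -c "
from plant import ctrl
print(ctrl.close_job())"
```

```text
the job is handed in; nothing more can be done
None
```

I handed the job in with the valve about half open (46–47° measured) and the lever held level by its balance point; its bore measured within a few mm of the nozzle axis, its underside about 4 cm above the mouth. The hand-in gave no verdict.

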